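Set out brushes and palette for china painting

ROBOT

A 6-joint arm with a two-finger parallel gripper is mounted at the origin on the work surface. World frame = base frame: x ahead of the robot, y to its left, z up, the work surface at z = 0. Lengths are in m, angles in rad, forces in N, time in s.
With the tool pointing down it reaches from about 0.35 to 0.85 m from the base axis. Payload 8.1 kg.
Tool frame: the origin (TCP) lies midway between the tips of the shut fingers; the grasp point (between the pads) lies 19 mm behind it (robot.grip_point_offset is the distance from the TCP to the grasp point, in m); z points along the fingers, y is the line along which they close (so a half turn about z gives the same grasp; the last joint's range is limited). The gripper opens to 93 mm and grips with 3 to 60 N. Pads are 15 mm wide; open, the fingers measure 128 mm over their backs; the gripper's body (75 mm by 188 mm) begins 65 mm behind the grasp point.
Start: joints at [1.256, 0.13, 1.488, -0, 1.523, -0.085], TCP at [0.137, 0.584, 0.219] pointing down, gripper open.
Joint ranges: [-2.96, 2.96], [-0.89, 2.26], [0.02, 2.5], [-1.34, 4.48], [0, 2.73], [-2.66, 2.66]. Speed limits (rad/s): [2.39, 2.39, 2.79, 3.14, 3.14, 3.14].

INTERFACE

Orientations are given as a rotation vector (axis times angle).
In Python, from plant import robot, read_camera, job gives the robot as it stands.
- The arm moves only by the shell command python3 -m inch 'ROWS' [FORCE]. ROWS is JSON, one flat list of numbers, 5 for each row, row after row: the shift along the world's x, y, z in mm, then the turn about the world's z in degrees, then the opening in per cent of the stroke, from 0 (shut) to 100 (fully open). In form: [dx, dy, dz, yaw, hand, dx, dy, dz, yaw, hand, ...]. A call has 1 to 10 rows; each row is the pose to reach, as a shift and turn from the pose commanded when the call began; what a row does not reach only later rows make up. A row lasts 1/12 s, in which the tool goes at most 41.7 mm and 7.16 degrees, less where a joint would pass 70% of its speed; a pose out of reach is approached as far as the arm can. A call with a gripper value outside its range is refused whole. The fingers move at their own pace and stop on an object; FORCE is the grip in N (left out, the last holds). Time passes only in rows, so rows that repeat a pose let the fingers close. It gives the time, the measured TCP pose, the force, the opening and the grip force at its end, in the units of the state.
- robot.read_state(): the state, without advancing time (a new reading comes with each control period).
- read_camera(name): name is "scene" or "top"; returns a dict with "image" (420x560x3 uint8, blue, green, red), "K" (3x3 intrinsics, pixels), "extrinsics" (4x4, takes a point from world to camera coordinates). Camera axes: x right, y down, z forward; pixel columns grow to the right and rows downward; lengths in m; the calibration is good to about 2 mm. A picture is of the moment at which its call begins. There is no depth.
- job.close_job(): hands the job in; it is judged then, once.
The state is a dict: "t": time; "q": joint angles; "dq": joint speeds; "joint_torque": joint torques, N m; "tool_pos": TCP position; "orientation": TCP orientation; "force": force on the tool from outside, world axes, zero at the start; "wrist_torque": the same for the moment, N m; "opening": finger opening in m; "gripper_force": force on a finger pad.
Only numpy, scipy, OpenCV 4.12 (cv2) and the standard library are available. Lean on these libraries where they do the work, as an engineer would, in place of code of your own. Each camera call takes 0.05 s, during which the arm holds its last target. There are 200 camera calls.

TASK

Get the bench ready for china painting: lift the cover off the palette box and lay it flat on the bare bench, grip upwards, and draw every brush that is in the sloping tube rack out of its tube and lay it level across both rails of the wooden brush rest, each in a hollow of its own, with the bristles overhanging the rail on the side away from the robot. Leave the jars, bottles, pot and paper roll standing where they are.

Things in the scene. Friction and masses are not known exactly. Their poses are not given: they have to be found in the camera images.
- brush_rack: Fixed wooden rack, 206 mm wide (y), about 105 mm deep (x), with five white plastic tubes side by side at y = -84, -42, 0, +42, +84 mm; some may be empty. Tubes 22 mm outside, 16.4 mm bore, 100 mm long, far end closed; their axes lie in the rack's x-z plane, sloping 0.35 rad, the open mouth being the high end, towards -x (the robot). Origin: centre of its underside on the bench, z up.
- rack_mouths (a point): Middle of the row of tube mouths of the rack: rack x = -45 mm, y = 0, z = 66 mm (height of the mouth centres above the bench).
- brush_rest: Fixed wooden brush rest: two parallel wavy-topped rails along its y, 232 mm long, 14 mm thick, centred at x = -48 and +48 mm, the space between them open down to the bench. +x is its side away from the robot. Each rail has six round humps (tops at z = 47 mm) and between them five hollows, empty at the start. Origin: centre of its underside on the bench, z up.
- rest_middle (a point): Middle of the rest at the level of the hollows' floors: rest x = 0, y = 0, z = 38 mm. The hollows, 20 mm wide at the floor, face each other on both rails at rest y = -84, -42, 0, +42 and +84 mm; a brush lying properly in them has its axis level, 45 mm above the bench.
- palette_box: Fixed open white box, 110 mm (x) by 150 mm (y), 32 mm high, walls 4 mm, with a paint palette in it, closed at the start by its loose cover; origin at the centre of its underside on the bench. The bench is bare on its robot (-x) side for at least 220 mm from its centre, over its whole width.
- palette_cover: Loose flat white cover of the palette box, 0.14 kg: top 114 by 154 by 6 mm, under it a lip 97 by 137 by 6 mm that drops into the box with 2.5 mm play, on top an upright grip bar 16 mm thick (its x), 60 mm long (its y), from 12 to 40 mm above the origin. Origin: centre of the lip's underside, 26 mm above the bench while on the box, 0 when flat on the bench.
- brush1: Large round mop brush, 200 mm long, 35 g, may be absent. Origin on its axis, 118 mm behind the bristle tip; +x points to the bristles. Bristles from x = +83 to +118 mm (at most 14 mm thick), round metal ferrule 14 mm thick from +28 to +83, hexagonal wooden handle 14 mm across flats from -82 to +28. Starts in a tube, bristles first, 90 mm deep, about 1 mm play; draws out along the tube.
- brush1_tip (a point): Tip of the bristles of brush1, 118 mm ahead of its origin.
- brush2: Large flat brush, 200 mm long, 35 g, may be absent. Origin on its axis, 118 mm behind the bristle tip; +x points to the bristles. Bristles from x = +83 to +118 mm (at most 14 mm thick), round metal ferrule 14 mm thick from +28 to +83, hexagonal wooden handle 14 mm across flats from -82 to +28. Starts in a tube, bristles first, 90 mm deep, about 1 mm play; draws out along the tube.
- brush2_tip (a point): Tip of the bristles of brush2, 118 mm ahead of its origin.
- brush3: Large round mop brush, 200 mm long, 35 g, may be absent. Origin on its axis, 118 mm behind the bristle tip; +x points to the bristles. Bristles from x = +83 to +118 mm (at most 14 mm thick), round metal ferrule 14 mm thick from +28 to +83, hexagonal wooden handle 14 mm across flats from -82 to +28. Starts in a tube, bristles first, 90 mm deep, about 1 mm play; draws out along the tube.
- brush3_tip (a point): Tip of the bristles of brush3, 118 mm ahead of its origin.
- brush4: Large flat brush, 200 mm long, 35 g, may be absent. Origin on its axis, 118 mm behind the bristle tip; +x points to the bristles. Bristles from x = +83 to +118 mm (at most 14 mm thick), round metal ferrule 14 mm thick from +28 to +83, hexagonal wooden handle 14 mm across flats from -82 to +28. Starts in a tube, bristles first, 90 mm deep, about 1 mm play; draws out along the tube.
- brush4_tip (a point): Tip of the bristles of brush4, 118 mm ahead of its origin.
- brush5: Large round mop brush, 200 mm long, 35 g, may be absent. Origin on its axis, 118 mm behind the bristle tip; +x points to the bristles. Bristles from x = +83 to +118 mm (at most 14 mm thick), round metal ferrule 14 mm thick from +28 to +83, hexagonal wooden handle 14 mm across flats from -82 to +28. Starts in a tube, bristles first, 90 mm deep, about 1 mm play; draws out along the tube.
- brush5_tip (a point): Tip of the bristles of brush5, 118 mm ahead of its origin.
- gold_jar: Bystander, loose: small closed amber glass jar, 44 mm across, 45 mm high; origin at the centre of its underside.
- oil_jar: Bystander, loose: small closed clear glass jar, 46 mm across, 50 mm high; origin at the centre of its underside.
- brush_pot: Bystander, loose: blue ceramic pot with ordinary thin brushes in it, 104 mm across, about 210 mm high with its brushes; origin at the centre of its underside.
- medium_bottle: Bystander, loose: amber glass bottle, 68 mm across, 105 mm high; origin at the centre of its underside.
- paper_roll: Bystander, loose: white paper roll standing on end, 108 mm across, 100 mm high; origin at the centre of its underside.
- white_bottle: Bystander, loose: white plastic bottle, 60 mm across, 130 mm high; origin at the centre of its underside.
Not all that is in view belongs to the job. Leave any orange look-alike of the brush2 alone.

How it is judged:
By the outcome, as a careful person would: the job done as asked, in the order asked, and still so for the second after the job is handed in, with the robot touching nothing.
Of brush1, brush2, brush3, brush4, brush5 only 3 to 5 are there at a start; the rules pass over those that are not, and their reading is None.
At some moment in a run one of brush1, brush2, brush3, brush4, brush5, palette_cover may be knocked a few centimetres aside while the robot is not near it.
Once in a run the grip may slacken for a moment while it holds something.
It also fails if it takes over 210 s, if anything falls off the work surface, if the arm or the gripper's body presses on something with over 40 N, if the wrist force passes 120 N, or if a joint passes its speed limit or range.

## Working session

There is one attempt and no reset: what is moved stays moved. The work goes in short steps, Python scripts to look and compute and a shell command to move; the robot and the scene stay as the last step left them, time stands still between calls to the robot, and variables do not carry over. Pictures are saved under pics/ and viewed, at most 14 in all, crops included, and the job is handed in when it is done.

```bash
ls; mkdir -p pics
cat > h.py <<'E'
import numpy as np,cv2
from plant import robot,read_camera,job
def snap(n,name,crop=None,s=1):
    c=read_camera(n); im=c["image"]; cv2.imwrite(f"pics/raw_{name}.png",im); np.savez(f"pics/cal_{n}.npz",K=c["K"],E=c["extrinsics"])
    if crop: x0,y0,x1,y1=crop; im=cv2.resize(im[y0:y1,x0:x1],None,fx=s,fy=s,interpolation=cv2.INTER_CUBIC)
    cv2.imwrite(f"pics/{name}.png",im); return c
def ray(n,u,v,z):
    d=np.load(f"pics/cal_{n}.npz"); K,E=d["K"],d["E"]; R,t=E[:3,:3],E[:3,3]
    o=-R.T@t; r=R.T@np.linalg.solve(K,[u,v,1]); return (o+r*(z-o[2])/r[2])
def proj(n,p):
    d=np.load(f"pics/cal_{n}.npz"); q=d["K"]@(d["E"][:3,:3]@np.array(p)+d["E"][:3,3]); return q[:2]/q[2]
E
python3 - <<'E'
from h import *
a=snap("top","top0"); b=snap("scene","scene0")
im=np.hstack([a["image"],b["image"]])
cv2.imwrite("pics/t0.png",cv2.resize(a["image"],(800,600),interpolation=cv2.INTER_CUBIC))
cv2.imwrite("pics/s0.png",cv2.resize(b["image"],(800,600),interpolation=cv2.INTER_CUBIC))
s=robot.read_state();print(s)
for c in(a,b):
    E=c["extrinsics"];print(c["K"],-E[:3,:3].T@E[:3,3],E[:3,:3])
E
```

```text
pics
{'t': 0.1, 'q': array([ 1.25561840e+00,  1.31107170e-01,  1.48915929e+00, -2.74796357e-05,
        1.52300345e+00, -8.54257313e-02]), 'dq': array([ 3.83780558e-04, -2.44221974e-05, -3.12748896e-03, -7.87387900e-04,
       -1.53126682e-03, -2.97923518e-04]), 'joint_torque': array([ 1.71880283e-04, -5.61343431e+01, -4.93097341e+01,  7.69439293e-02,
        2.91838520e-02, -3.82168162e-05]), 'tool_pos': array([0.13648536, 0.58374285, 0.21768558]), 'orientation': array([-3.60063294e-01, -3.12058078e+00,  2.59029117e-03]), 'force': array([0.33678917, 0.0838132 , 0.98450183]), 'wrist_torque': array([-0.03465226,  0.02225414, -0.05775014]), 'gripper_force': 0.0, 'opening': 0.09329622250568424}
[[443.85064227   0.         275.90756929]
 [  0.         443.85064227 204.28510002]
 [  0.           0.           1.        ]] [ 0.41900293 -0.00845245  1.50956889] [[ 0.00544334 -0.99990175 -0.01291741]
 [-0.99282334 -0.00386067 -0.11952785]
 [ 0.11946624  0.01347534 -0.99274681]]
[[427.4790892    0.         280.34124908]
 [  0.         427.4790892  211.95718378]
 [  0.           0.           1.        ]] [1.33811093 0.6135207  0.97922992] [[-0.63926098  0.76897986 -0.00392176]
 [ 0.51984521  0.42838344 -0.73908632]
 [-0.56666248 -0.47450776 -0.67359931]]
```

View pics/t0.png

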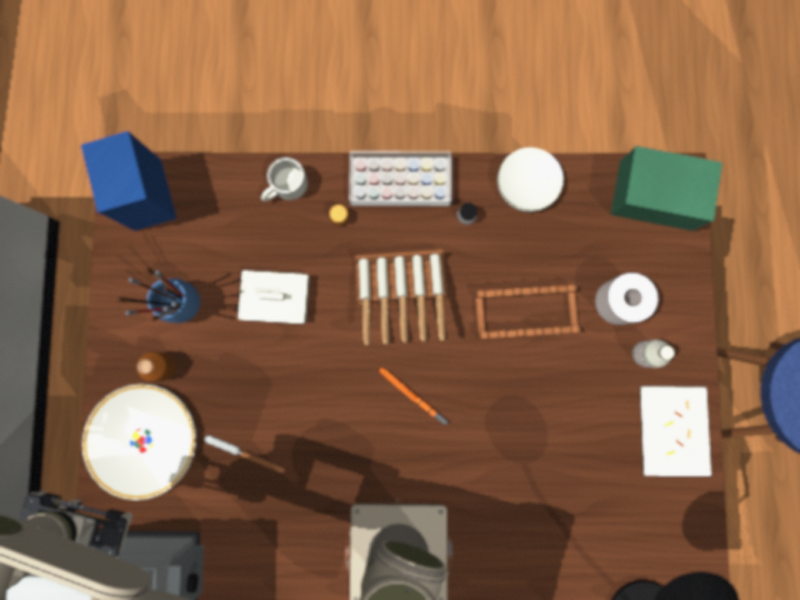

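View pics/s0.png

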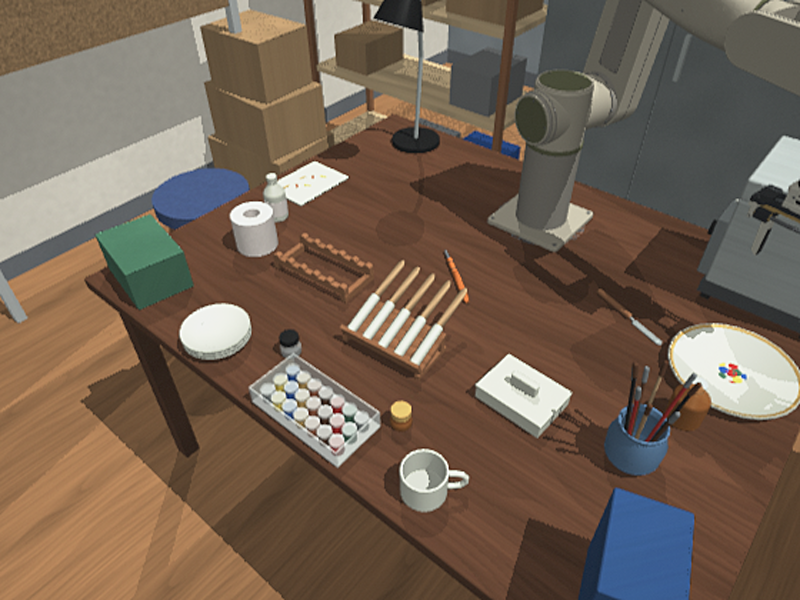

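The top view shows all five rack tubes occupied, with handles at (365..440, 335). The rest is at (527,311), and the closed palette box with its grip bar at (273,297).

Possible confusions:
- **Brushes:** the orange brush at (412,395) is the look-alike. There is also a palette knife at (240,447), and the pot brushes at (172,298).
- **Box:** the paint-jar tray at (400,180) and the white dish at (530,180) are not the palette box. The palette box is the white one with the bar at (273,297).

Next, one close crop to check and measure.

Run:
```python
from h import *
a=cv2.imread("pics/raw_top0.png");b=cv2.imread("pics/raw_scene0.png")
A=cv2.resize(a[172:246,160:420],None,fx=3,fy=3,interpolation=cv2.INTER_CUBIC)
B=cv2.resize(b[160:306,180:410],None,fx=2.5,fy=2.5,interpolation=cv2.INTER_CUBIC)
C=np.zeros((A.shape[0]+B.shape[0],780,3),np.uint8);C[:A.shape[0]]=A;C[A.shape[0]:,:B.shape[1]]=B
print(A.shape,B.shape);cv2.imwrite("pics/c0.png",C)
```

```text
(222, 780, 3) (365, 575, 3)
```

View pics/c0.png

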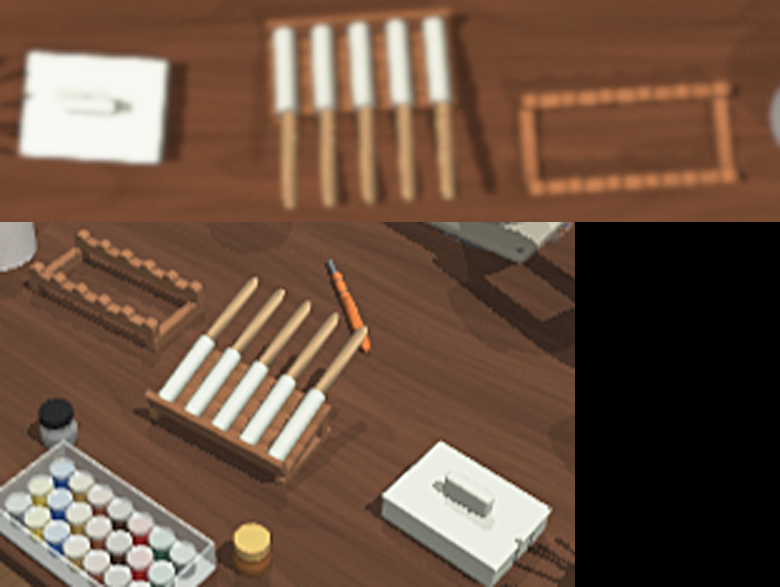

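```bash
cat > fit.py <<'E'
from h import *
from scipy.optimize import least_squares
T=lambda x,y:("top",160+x/3-.33,172+y/3-.33)
S=lambda x,y:("scene",180+x/2.5-.3,160+(y-222)/2.5-.3)
def fit(name,obs,x0):
    def res(p):
        c,s=np.cos(p[2]),np.sin(p[2])
        return np.array([proj(o[0],[p[0]+c*m[0]-s*m[1],p[1]+s*m[0]+c*m[1],m[2]])-o[1:] for o,m in obs]).ravel()
    r=least_squares(res,x0,loss="soft_l1"); print(name,(r.x[:2]*1000).round(1),np.degrees(r.x[2]).round(2)); print(r.fun.reshape(-1,2).round(1).tolist()); return r.x
if __name__=="__main__":
    a,b=.057,.077; 
    fit("cover",[(T(28,51),(a,b,.038)),(T(170,60),(a,-b,.038)),(T(161,163),(-a,-b,.038)),(T(19,155),(-a,b,.038)),
     (S(441,442),(-a,-b,.038)),(S(551,510),(-a,b,.038)),(S(489,572),(a,b,.038)),(S(382,496),(a,-b,.038))],[.43,.3,0])
    ys=[.084,.042,0,-.042,-.084]
    o=[]
    for (p,q,y) in zip([(290,206),(330,205),(369,202),(408,199),(447,197)],[(283,28),(321,26),(359,24),(397,21),(434,19)],ys):
        o+=[(T(*p),(-.1483,y,.1037)),(T(*q),(.0528,y,.042))]
    for p,y in zip([(253,281),(281,293),(307,305),(335,317),(364,330)],ys[::-1]): o.append((S(*p),(-.1483,y,.1037)))
    fit("rack",o,[.45,0,0])
    o=[(T(521,100),(.048,.116,.042)),(T(731,90),(.048,-.116,.042)),(T(530,188),(-.048,.116,.042)),(T(737,177),(-.048,-.116,.042)),
     (S(38,268),(.048,-.105,.047)),(S(155,325),(.048,.105,.047)),(S(84,235),(-.048,-.105,.047)),(S(197,287),(-.048,.105,.047))]
    fit("rest",o,[.42,-.3,0])
E
python3 fit.py
python3 - <<'E'
from h import *
print("roll top",ray("top",635*.7,299*.7,.1),"pot",ray("top",172*.7,300*.7,.06),"whiteb",ray("top",660*.7,352*.7,.1),"amber",ray("top",147*.7,367*.7,.1),"gold",ray("top",339*.7,214*.7,.045),"oil",ray("top",468*.7,212*.7,.05))
E
```

```text
cover [585.8 297.1] -3.98
[[0.5, -0.1], [-1.4, 0.2], [-1.5, -0.3], [-0.1, -1.1], [-0.6, -0.5], [-0.1, -0.0], [1.6, -0.6], [-0.9, -0.9]]
rack [627.3  -2.1] 3.39
[[-0.4, -0.4], [0.1, -0.3], [-0.4, -0.7], [-0.0, -0.3], [-0.2, -0.5], [-0.2, -0.4], [0.1, -0.2], [-0.3, -0.0], [0.4, -0.2], [-0.2, -0.1], [0.9, -1.7], [0.1, -1.8], [0.4, -1.8], [0.2, -1.6], [-0.2, -1.7]]
rest [ 551.4 -295.6] 3.41
[[-0.8, 0.5], [-1.0, -0.1], [-1.7, -0.0], [-0.4, -0.2], [-0.3, -1.2], [-2.1, -1.4], [-0.2, -0.9], [-1.0, -0.7]]
roll top [ 0.57465642 -0.52539315  0.1       ] pot [0.57245398 0.52428537 0.06      ] whiteb [ 0.45746274 -0.57551423  0.1       ] amber [0.41851518 0.55820987 0.1       ] gold [0.78009257 0.14284496 0.045     ] oil [ 0.78435112 -0.16122206  0.05      ]
```

```bash
python3 -m inch '[41,-26,0,-7,60, 82,-52,0,-14,60, 123,-78,0,-21,60, 164,-104,0,-28,60, 205,-130,0,-35,60, 246,-156,0,-42,60, 287,-182,0,-49,60, 328,-208,0,-56,60, 369,-234,0,-63,60, 410,-260,0,-70,60]' 20; python3 -m inch '[0,0,0,0,60,0,0,0,0,60]'
```

```text
t: 0.93
tool_pos: [0.4898, 0.3595, 0.2182]
orientation: [-2.092, -2.343, 0.001]
force: [0.2, 0.4, -0.2]
opening: 0.0556
gripper_force: 0.0
t: 1.1
tool_pos: [0.4901, 0.3591, 0.2177]
orientation: [-2.09, -2.345, 0.002]
force: [-0.5, -0.1, 0.1]
opening: 0.0555
gripper_force: 0.0
```

```bash
python3 -m inch '[32,-21,0,-5,50, 64,-42,0,-10,50, 96,-62,-20,-10.6,50, 96,-62,-55,-10.6,50, 96,-62,-90,-10.6,50, 96,-62,-120,-10.6,50, 96,-62,-145,-10.6,50, 96,-62,-163,-10.6,50, 96,-62,-174,-10.6,50, 96,-62,-174,-10.6,50]' 30; python3 -m inch '[0,0,0,0,0,0,0,0,0,0,0,0,0,0,0,0,0,0,0,0,0,0,0,0,0,0,0,0,0,0]' 30
```

```text
t: 1.93
tool_pos: [0.5814, 0.2992, 0.0411]
orientation: [-2.289, -2.148, 0.008]
force: [-0.4, -0.2, -0.2]
opening: 0.0465
gripper_force: 0.0
t: 2.43
tool_pos: [0.5853, 0.2994, 0.0459]
orientation: [2.293, 2.147, 0.003]
force: [0.4, -0.1, 4.8]
opening: 0.0155
gripper_force: 30.0
```

```bash
python3 -m inch '[0,0,8,0,0, 0,0,20,0,0, 0,0,40,0,0, 0,0,60,0,0, -20,1,60,0,0, -55,4,60,0,0, -90,6,60,0,0, -125,8,60,0,0, -150,10,60,0,0, -150,10,60,0,0]' 40; python3 -m inch '[0,0,-20,0,0, 0,0,-40,0,0,0,0,-60,0,0,0,0,-72,0,0,0,0,-78,0,0,0,0,-82,0,0, 0,0,-84,0,0,0,0,-84,0,0]'
python3 - <<'E'
from h import *
snap("scene","s1",(180,160,410,306),2.5)
E
```

```text
t: 3.27
tool_pos: [0.43, 0.3093, 0.1048]
orientation: [-2.29, -2.148, 0.004]
force: [0.3, -0.7, -1.6]
opening: 0.0158
gripper_force: 40.0
t: 3.93
tool_pos: [0.4351, 0.3093, 0.0212]
orientation: [2.293, 2.147, 0.001]
force: [0.9, 0.3, -2.0]
opening: 0.0153
gripper_force: 40.0
```

View pics/s1.png

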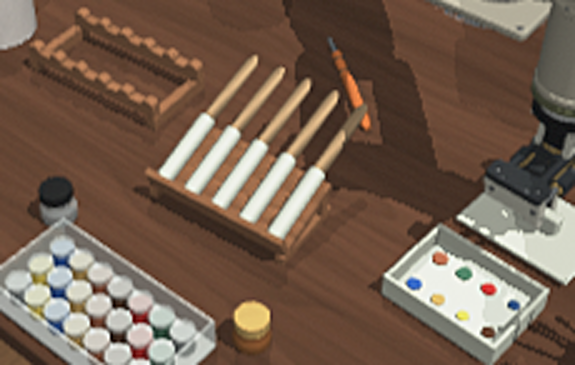

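The box at (465,290) is now open, and the cover is held just above the bench at its robot side. I'll lower the last millimetres and release.

```bash
python3 -m inch '[0,0,-2,0,0,0,0,-3,0,0]'; python3 -m inch '[0,0,0,0,20,0,0,0,0,40,0,0,0,0,50,0,0,0,0,50,0,0,0,0,50,0,0,30,0,50,0,0,65,0,50,0,0,100,0,50,0,0,140,0,50,0,0,140,0,50]'
```

```text
t: 4.15
tool_pos: [0.4357, 0.3098, 0.0198]
orientation: [2.293, 2.147, 0.003]
force: [-8.3, -5.0, 21.2]
opening: 0.0155
gripper_force: 40.0
t: 4.98
tool_pos: [0.4387, 0.3115, 0.1669]
orientation: [2.291, 2.145, 0.02]
force: [1.2, 0.1, 1.7]
opening: 0.0464
gripper_force: 0.0
```

```bash
python3 -m inch '[8,-28,5,-7,50, 16,-56,10,-14,50, 24,-84,10,-21,50, 32,-112,10,-28,50, 40,-140,10,-35,40, 48,-168,10,-42,40, 56,-196,10,-49,30, 64,-224,10,-56,26, 72,-252,10,-63,26, 80,-280,10,-70,26]'; python3 -m inch '[10,-40,0,-6,26, 20,-80,0,-10,26, 33,-115,-10,-12.6,26, 33,-120,-20,-12.6,26, 33,-120,-25,-12.6,26,33,-120,-25,-12.6,26]' 20
```

```text
t: 5.82
tool_pos: [0.5147, 0.0276, 0.1675]
orientation: [3.111, 0.434, 0.0]
force: [1.8, 0.9, -0.1]
opening: 0.0245
gripper_force: 0.0
t: 6.32
tool_pos: [0.5461, -0.0906, 0.1405]
orientation: [-3.139, -0.098, 0.005]
force: [-0.2, 0.1, 0.1]
opening: 0.0242
gripper_force: 0.0
```

```bash
python3 -m inch '[9,0,-20,0,26, 9,0,-40,0,26, 9,0,-50,0,26,9,0,-50,0,26]' 20
python3 - <<'E'
from h import *
a=snap("scene","s2")["image"];b=snap("top","t2")["image"]
A=cv2.resize(a[160:280,230:370],None,fx=4,fy=4,interpolation=cv2.INTER_CUBIC)
cv2.imwrite("pics/s2.png",A)
E
```

```text
t: 6.65
tool_pos: [0.5543, -0.0889, 0.0899]
orientation: [-3.138, -0.103, 0.008]
force: [-0.4, 0.1, 1.0]
opening: 0.0245
gripper_force: 0.0
```

View pics/s2.png

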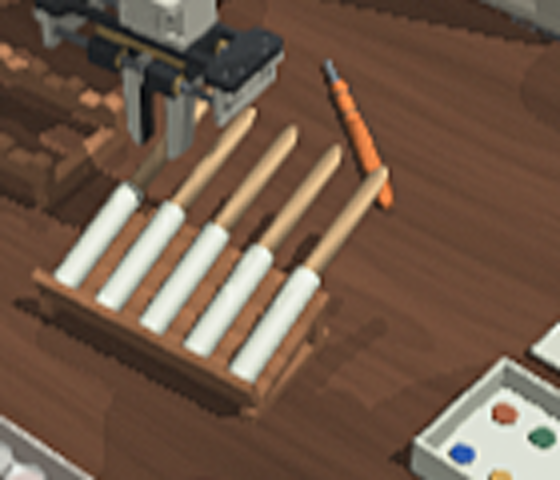

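The fingers straddle the first handle at about (160,150), clear of the second at (210,155). I'll descend and grip.

```bash
python3 -m inch '[0,-1,-15,0,26, 0,-1,-28,0,26, 0,-1,-28,0,26, 0,-1,-28,0,0, 0,-1,-28,0,0,0,-1,-28,0,0,0,-1,-28,0,0,0,-1,-28,0,0]' 20
```

```text
t: 7.42
tool_pos: [0.5569, -0.092, 0.0653]
orientation: [3.14, 0.1, 0.001]
force: [-0.5, 0.7, 1.6]
opening: 0.015
gripper_force: 20.0
```

```bash
python3 -m inch '[-5,0,2,0,0, -14,-1,5,0,0, -24,-1.5,9,0,0, -36,-2,13,0,0, -48,-3,17.5,0,0, -60,-3.5,22,0,0, -72,-4.3,26,0,0, -84,-5,30.5,0,0, -96,-5.7,35,0,0, -104,-6,38,0,0]'; python3 -m inch '[0,0,20,0,0, 0,0,50,0,0, 0,0,80,0,0, 0,0,80,0,0]'
python3 - <<'E'
from h import *
a=snap("scene","s3")["image"]
A=cv2.resize(a[80:260,180:380],None,fx=3.2,fy=3.2,interpolation=cv2.INTER_CUBIC)
cv2.imwrite("pics/s3.png",A)
E
```

```text
t: 8.25
tool_pos: [0.4515, -0.098, 0.1032]
orientation: [3.14, 0.099, 0.0]
force: [0.0, -0.4, 0.5]
opening: 0.015
gripper_force: 20.0
t: 8.58
tool_pos: [0.4555, -0.099, 0.1895]
orientation: [3.136, 0.099, 0.015]
force: [1.2, 0.3, 0.7]
opening: 0.0147
gripper_force: 20.0
```

View pics/s3.png

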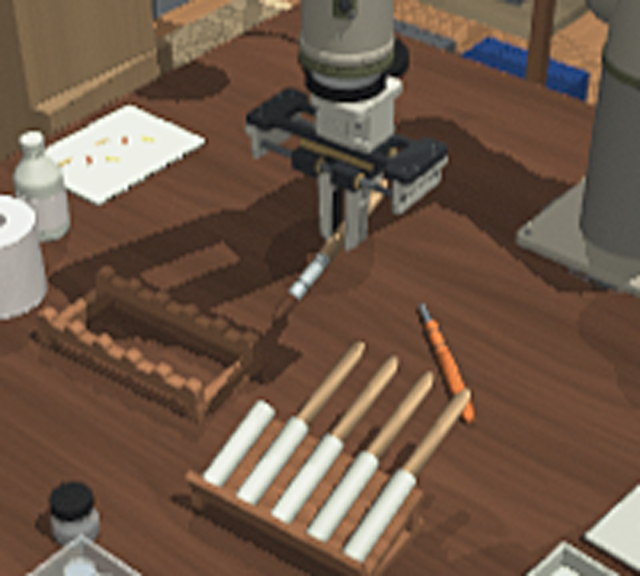

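The brush is out, held with tip down at about (275,320) in the crop, and the second tube is untouched. Next it goes to the far hollow at rest y = -84.

```bash
python3 -m inch '[10,-28,0,0,0, 20,-58,0,0,0, 31,-90,0,0,0, 42,-122,0,0,0, 53,-154,0,0,0, 64,-186,0,0,0, 75,-218,0,0,0, 86,-250,0,0,0, 96,-278,-10,0,0, 96,-280,-40,0,0]'; python3 -m inch '[0,0,0,0,0,0,0,-30,0,0,0,0,-60,0,0,0,0,-60,0,0,0,0,-60,0,0]'
python3 - <<'E'
from h import *
a=snap("scene","s4")["image"]
A=cv2.resize(a[110:260,150:350],None,fx=4,fy=4,interpolation=cv2.INTER_CUBIC)
cv2.imwrite("pics/s4.png",A)
E
```

```text
t: 9.47
tool_pos: [0.5509, -0.3845, 0.1462]
orientation: [3.133, 0.095, 0.01]
force: [1.9, -0.3, 0.0]
opening: 0.0152
gripper_force: 20.0
t: 9.88
tool_pos: [0.5465, -0.3757, 0.0805]
orientation: [-3.136, -0.1, 0.007]
force: [0.6, -0.1, 0.2]
opening: 0.0152
gripper_force: 20.0
```

View pics/s4.png

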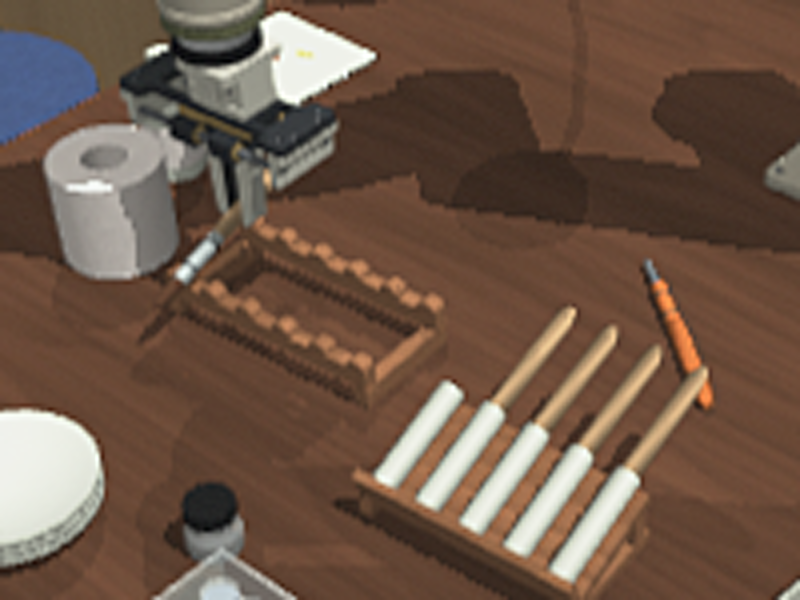

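```bash
python3 - <<'E'
from h import *
C=lambda p:((proj("scene",p)-[150,110])*4).round()
c,s=np.cos(np.radians(3.41)),np.sin(np.radians(3.41))
R=lambda x,y,z:[.5514+c*x-s*y,-.2956+s*x+c*y,z]
print("hump",[C(R(.048,-.105,.047)),C(R(.048,-.063,.047)),C(R(.048,.105,.047)),C(R(-.048,.105,.047))],"hollow",C(R(.048,-.084,.045)))
q=robot.read_state();print(q['t'],q['tool_pos']);p=q['tool_pos'];z=p[2]+.012
for d in (-.07,0,.032,.087,.122): print(d,C([p[0]+d*.94*c,p[1]+d*.94*s,z-d*.343]))
E
python3 -m inch '[0,0,0,0,0,0,0,0,0,0]'
```

```text
hump [array([178., 268.]), array([213., 285.]), array([358., 358.]), array([430., 300.])] hollow [196. 278.]
9.9333 [ 0.54810938 -0.37696368  0.08305713]
-0.07 [283. 146.]
0 [235. 203.]
0.032 [213. 229.]
0.087 [174. 275.]
0.122 [149. 306.]
t: 10.1
tool_pos: [0.5499, -0.3787, 0.0857]
orientation: [3.137, 0.1, 0.005]
force: [-0.4, -0.3, -0.1]
opening: 0.0151
gripper_force: 20.0
```

```bash
python3 -m inch '[1,-1,-10,0,0, 1,-1,-20,0,0, 1,-1,-28,0,0, 1,-1,-34,0,0, 1,-1,-40,0,0, 1,-1,-45,0,0, 1,-1,-49,0,0,1,-1,-51,0,0,1,-1,-51,0,0,1,-1,-51,0,0]' 10
python3 - <<'E'
from h import *
a=snap("scene","s5")["image"];b=snap("top","t5")["image"]
A=cv2.resize(a[130:230,170:320],None,fx=5,fy=5,interpolation=cv2.INTER_CUBIC)
cv2.imwrite("pics/s5.png",A)
E
```

```text
t: 10.93
tool_pos: [0.5498, -0.3786, 0.0323]
orientation: [-3.14, -0.1, -0.001]
force: [-3.2, 2.8, 6.4]
opening: 0.0151
gripper_force: 10.0
```

View pics/s5.png

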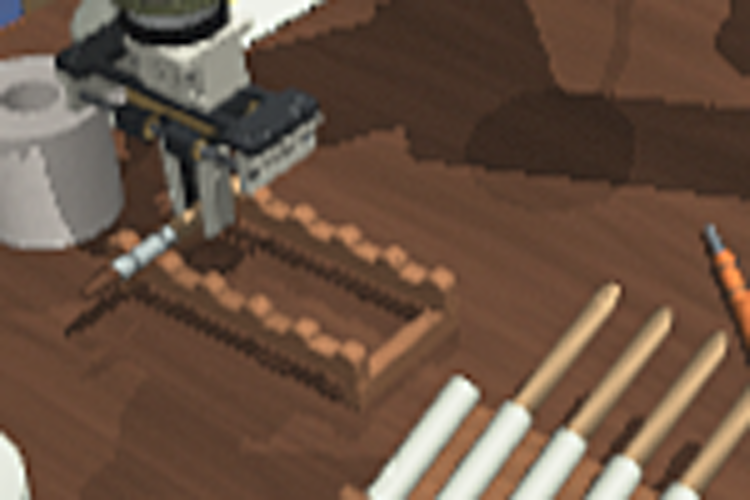

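The brush lies level in the end hollow, ferrule at (145,255), bristles beyond the far rail. Next: release, rise, and go to brush 2.

```bash
python3 -m inch '[0,0,0,0,15,0,0,0,0,26,0,0,0,0,26,0,0,20,0,26,0,0,55,0,26,0,0,90,0,26,0,0,118,0,26,0,30,118,0,26,0,65,118,0,26,0,65,118,0,26]'; python3 -m inch '[0,30,0,0,26,0,65,0,0,26,0,100,0,0,26,0,135,0,0,26,0,170,0,0,26,0,205,0,0,26,0,235,0,0,26,0,256,-5,0,26,0,265,-20,0,26,0,265,-20,0,26]'; python3 -m inch '[0,0,0,0,26,0,0,0,0,26]' 20
```

```text
t: 11.87
tool_pos: [0.55, -0.3092, 0.1498]
orientation: [-3.138, -0.103, -0.001]
force: [-0.9, 0.5, -1.3]
opening: 0.0241
gripper_force: 0.0
t: 12.7
tool_pos: [0.548, -0.0466, 0.1268]
orientation: [-3.139, -0.104, 0.006]
force: [-0.9, 0.2, -0.7]
opening: 0.0241
gripper_force: 0.0
t: 12.87
tool_pos: [0.5496, -0.0498, 0.1298]
orientation: [3.14, 0.099, -0.0]
force: [-0.0, 0.4, 0.0]
opening: 0.024
gripper_force: 0.0
```

```bash
python3 -m inch '[3,0,-25,0,26,3,0,-48,0,26,3,0,-62,0,26,3,0,-69,0,26,3,0,-69,0,26,3,0,-69,0,0,3,0,-69,0,0,3,0,-69,0,0,3,0,-69,0,0,3,0,-69,0,0]' 20; python3 -m inch '[-5,0,2,0,0, -14,-1,5,0,0, -24,-1.5,9,0,0, -36,-2,13,0,0, -48,-3,17.5,0,0, -60,-3.5,22,0,0, -72,-4.3,26,0,0, -84,-5,30.5,0,0, -96,-5.7,35,0,0, -104,-6,38,0,0]'; python3 -m inch '[0,0,20,0,0, 0,0,50,0,0, 0,0,80,0,0, 0,0,80,0,0]'
```

```text
t: 13.7
tool_pos: [0.5535, -0.0492, 0.0619]
orientation: [3.139, 0.1, 0.003]
force: [-0.0, -1.2, 2.3]
opening: 0.0149
gripper_force: 20.0
t: 14.53
tool_pos: [0.4472, -0.0547, 0.0989]
orientation: [-3.14, -0.1, 0.001]
force: [0.7, -0.8, -0.1]
opening: 0.0149
gripper_force: 20.0
t: 14.87
tool_pos: [0.4513, -0.0555, 0.1852]
orientation: [3.138, 0.1, 0.014]
force: [-0.0, 0.1, 0.8]
opening: 0.0147
gripper_force: 20.0
```

```bash
python3 -m inch '[10,-28,0,0,0, 20,-58,0,0,0, 31,-90,0,0,0, 42,-122,0,0,0, 53,-154,0,0,0, 64,-186,0,0,0, 75,-218,0,0,0, 86,-250,0,0,0, 98,-278,-10,0,0, 98,-282.5,-40,0,0]'; python3 -m inch '[0,0,0,0,0,0,0,-30,0,0,0,0,-55,0,0,0,0,-60,0,0,0,0,-60,0,0,0,0,-60,0,0,0,0,-60,0,0,0,0,-60,0,0]'
```

```text
t: 15.7
tool_pos: [0.5498, -0.3436, 0.1433]
orientation: [3.133, 0.096, 0.012]
force: [1.2, -0.3, 0.4]
opening: 0.0148
gripper_force: 20.0
t: 16.37
tool_pos: [0.5478, -0.338, 0.0812]
orientation: [3.138, 0.1, 0.004]
force: [0.2, -1.0, -0.9]
opening: 0.0149
gripper_force: 20.0
```

```bash
python3 -m inch '[1,0,-10,0,0, 1,0,-20,0,0, 1,0,-28,0,0, 1,0,-34,0,0, 1,0,-40,0,0, 1,0,-45,0,0, 1,0,-49,0,0,1,0,-51,0,0,1,0,-51,0,0,1,0,-51,0,0]' 10;  python3 -m inch '[0,0,0,0,15,0,0,0,0,26,0,0,0,0,26,0,0,20,0,26,0,0,55,0,26,0,0,90,0,26,0,0,118,0,26,0,30,118,0,26,0,65,118,0,26,0,65,118,0,26]'; python3 -m inch '[0,30,0,0,26,0,65,0,0,26,0,100,0,0,26,0,135,0,0,26,0,170,0,0,26,0,205,0,0,26,0,235,0,0,26,0,256,-5,0,26,0,266,-15,0,26,0,266,-15,0,26]'; python3 -m inch '[0,0,0,0,26,0,0,0,0,26,0,0,0,0,26,0,0,0,0,26]' 20
python3 - <<'E'
from h import *
a=snap("scene","s6")["image"]
A=cv2.resize(a[130:280,170:370],None,fx=4,fy=4,interpolation=cv2.INTER_CUBIC)
cv2.imwrite("pics/s6.png",A)
E
```

```text
t: 17.2
tool_pos: [0.5479, -0.3371, 0.0283]
orientation: [-3.14, -0.1, -0.001]
force: [-2.1, 4.5, 8.1]
opening: 0.0152
gripper_force: 10.0
t: 18.03
tool_pos: [0.548, -0.2679, 0.1459]
orientation: [-3.138, -0.103, -0.001]
force: [-0.6, 0.2, -0.5]
opening: 0.0245
gripper_force: 0.0
t: 18.87
tool_pos: [0.5462, -0.0046, 0.1281]
orientation: [-3.139, -0.104, 0.005]
force: [0.3, 0.1, -0.2]
opening: 0.0243
gripper_force: 0.0
t: 19.2
tool_pos: [0.5478, -0.0077, 0.1309]
orientation: [3.14, 0.097, 0.001]
force: [0.2, -0.2, -0.3]
opening: 0.0241
gripper_force: 0.0
```

View pics/s6.png

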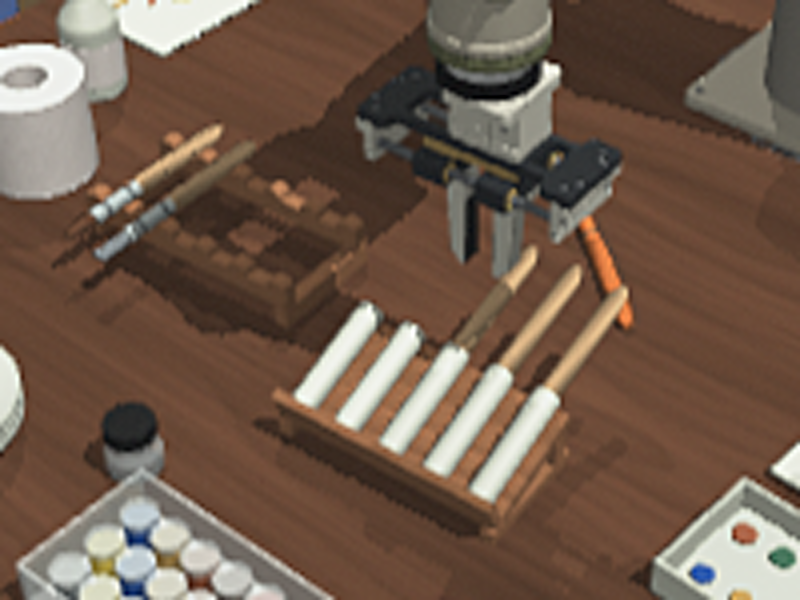

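Brushes 1 and 2 lie in the first two hollows, ferrules at (115,205) and (135,230), with bristles past the far rail. The gripper is over brush 3 at (500,300).

```bash
python3 -m inch '[3,1,-25,0,26,3,1,-48,0,26,3,1,-62,0,26,3,1,-69,0,26,3,1,-69,0,26,3,1,-69,0,0,3,1,-69,0,0,3,1,-69,0,0,3,1,-69,0,0,3,1,-69,0,0]' 20; python3 -m inch '[-5,0,2,0,0, -14,-1,5,0,0, -24,-1.5,9,0,0, -36,-2,13,0,0, -48,-3,17.5,0,0, -60,-3.5,22,0,0, -72,-4.3,26,0,0, -84,-5,30.5,0,0, -96,-5.7,35,0,0, -104,-6,38,0,0]'; python3 -m inch '[0,0,20,0,0, 0,0,50,0,0, 0,0,80,0,0, 0,0,80,0,0]'; python3 -m inch '[10,-28,0,0,0, 20,-58,0,0,0, 31,-90,0,0,0, 42,-122,0,0,0, 53,-154,0,0,0, 64,-186,0,0,0, 75,-218,0,0,0, 86,-250,0,0,0, 98,-278,-10,0,0, 98,-283,-40,0,0]'; python3 -m inch '[0,0,0,0,0,0,0,-30,0,0,0,0,-55,0,0,0,0,-60,0,0,0,0,-60,0,0,0,0,-60,0,0,0,0,-60,0,0,0,0,-60,0,0]'
```

```text
t: 20.08
tool_pos: [0.5515, -0.0057, 0.0629]
orientation: [3.139, 0.099, 0.003]
force: [-0.4, -1.2, 3.0]
opening: 0.0149
gripper_force: 20.0
t: 20.92
tool_pos: [0.4452, -0.0112, 0.0999]
orientation: [-3.14, -0.1, 0.001]
force: [-0.3, 0.8, -0.4]
opening: 0.0146
gripper_force: 20.0
t: 21.25
tool_pos: [0.4493, -0.0116, 0.1862]
orientation: [3.139, 0.1, 0.014]
force: [-0.1, -0.3, 1.2]
opening: 0.0152
gripper_force: 20.0
t: 22.08
tool_pos: [0.548, -0.3004, 0.1442]
orientation: [3.134, 0.096, 0.013]
force: [1.7, -0.9, 0.3]
opening: 0.0149
gripper_force: 20.0
t: 22.75
tool_pos: [0.5458, -0.295, 0.0822]
orientation: [3.138, 0.1, 0.005]
force: [-0.0, 0.3, -0.9]
opening: 0.0148
gripper_force: 20.0
```

```bash
python3 -m inch '[1,-1,-10,0,0, 1,-1,-20,0,0, 1,-1,-28,0,0, 1,-1,-34,0,0, 1,-1,-40,0,0, 1,-1,-45,0,0, 1,-1,-49,0,0,1,-1,-51,0,0,1,-1,-51,0,0,1,-1,-51,0,0]' 10;  python3 -m inch '[0,0,0,0,15,0,0,0,0,26,0,0,0,0,26,0,0,20,0,26,0,0,55,0,26,0,0,90,0,26,0,0,118,0,26,0,30,118,0,26,0,65,118,0,26,0,65,118,0,26]'; python3 -m inch '[0,30,0,0,26,0,65,0,0,26,0,100,0,0,26,0,135,0,0,26,0,170,0,0,26,0,205,0,0,26,0,235,0,0,26,0,256,-5,0,26,0,267,-15,0,26,0,267,-15,0,26]'; python3 -m inch '[0,0,0,0,26,0,0,0,0,26,0,0,0,0,26,0,0,0,0,26]' 20
python3 - <<'E'
from h import *
a=snap("scene","s7")["image"]
A=cv2.resize(a[130:280,170:370],None,fx=4,fy=4,interpolation=cv2.INTER_CUBIC)
cv2.imwrite("pics/s7.png",A)
E
```

```text
t: 23.58
tool_pos: [0.546, -0.2962, 0.0296]
orientation: [3.139, 0.099, 0.001]
force: [-2.5, -0.6, 6.7]
opening: 0.0153
gripper_force: 10.0
t: 24.42
tool_pos: [0.546, -0.2258, 0.1469]
orientation: [-3.138, -0.103, -0.001]
force: [-0.0, 0.3, -0.2]
opening: 0.0241
gripper_force: 0.0
t: 25.25
tool_pos: [0.544, 0.0385, 0.1289]
orientation: [-3.139, -0.104, 0.005]
force: [-0.6, 0.3, -0.2]
opening: 0.0243
gripper_force: 0.0
t: 25.58
tool_pos: [0.5459, 0.0353, 0.132]
orientation: [3.14, 0.097, 0.001]
force: [-0.3, -0.8, 0.5]
opening: 0.0243
gripper_force: 0.0
```

View pics/s7.png

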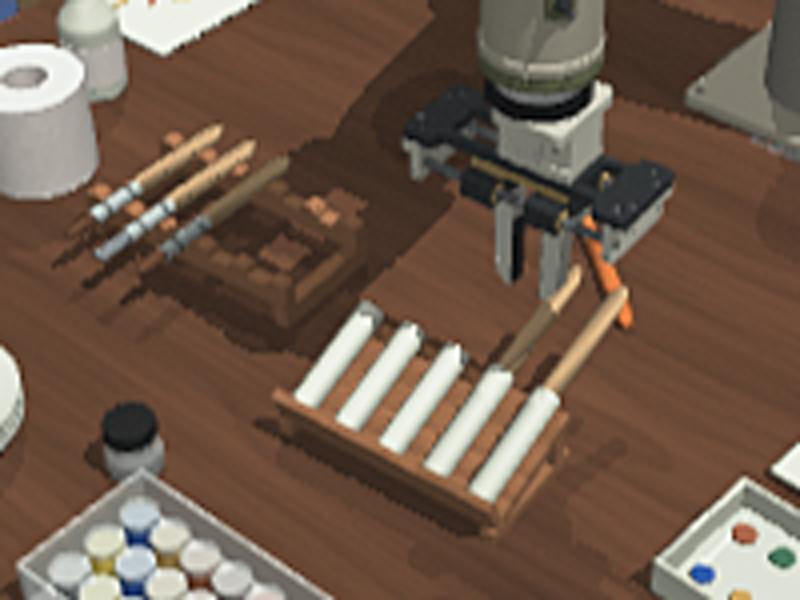

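Three brushes are in place, the third ferrule at (185,240). The gripper is over brush 4 at (545,310).

```bash
python3 -m inch '[3,0,-25,0,26,3,0,-48,0,26,3,0,-62,0,26,3,0,-70,0,26,3,0,-70,0,26,3,0,-70,0,0,3,0,-70,0,0,3,0,-70,0,0,3,0,-70,0,0,3,0,-70,0,0]' 20; python3 -m inch '[-5,0,2,0,0, -14,-1,5,0,0, -24,-1.5,9,0,0, -36,-2,13,0,0, -48,-3,17.5,0,0, -60,-3.5,22,0,0, -72,-4.3,26,0,0, -84,-5,30.5,0,0, -96,-5.7,35,0,0, -104,-6,38,0,0]'; python3 -m inch '[0,0,20,0,0, 0,0,50,0,0, 0,0,80,0,0, 0,0,80,0,0]'; python3 -m inch '[10,-28,0,0,0, 20,-58,0,0,0, 31,-90,0,0,0, 42,-122,0,0,0, 53,-154,0,0,0, 64,-186,0,0,0, 75,-218,0,0,0, 86,-250,0,0,0, 98,-278,-10,0,0, 98,-283,-40,0,0]'; python3 -m inch '[0,0,0,0,0,0,0,-30,0,0,0,0,-55,0,0,0,0,-60,0,0,0,0,-60,0,0,0,0,-60,0,0,0,0,-60,0,0,0,0,-60,0,0]'
```

```text
t: 26.47
tool_pos: [0.5495, 0.0364, 0.0629]
orientation: [3.14, 0.1, 0.003]
force: [0.2, -0.9, 3.0]
opening: 0.0149
gripper_force: 20.0
t: 27.3
tool_pos: [0.4432, 0.0308, 0.0999]
orientation: [-3.14, -0.1, 0.001]
force: [-0.2, 0.5, -0.0]
opening: 0.0146
gripper_force: 20.0
t: 27.63
tool_pos: [0.4473, 0.0307, 0.1862]
orientation: [3.14, 0.1, 0.014]
force: [0.7, 0.5, 0.4]
opening: 0.015
gripper_force: 20.0
t: 28.47
tool_pos: [0.5463, -0.2582, 0.1442]
orientation: [3.134, 0.096, 0.013]
force: [1.0, 0.2, -0.1]
opening: 0.0149
gripper_force: 20.0
t: 29.13
tool_pos: [0.5439, -0.2529, 0.0821]
orientation: [3.138, 0.1, 0.005]
force: [0.7, 0.3, -0.4]
opening: 0.0148
gripper_force: 20.0
```

```bash
python3 -m inch '[1,-1,-10,0,0, 1,-1,-20,0,0, 1,-1,-28,0,0, 1,-1,-34,0,0, 1,-1,-40,0,0, 1,-1,-45,0,0, 1,-1,-49,0,0,1,-1,-51,0,0,1,-1,-51,0,0,1,-1,-51,0,0]' 10;  python3 -m inch '[0,0,0,0,15,0,0,0,0,26,0,0,0,0,26,0,0,20,0,26,0,0,55,0,26,0,0,90,0,26,0,0,118,0,26,0,30,118,0,26,0,65,118,0,26,0,65,118,0,26]'; python3 -m inch '[0,30,0,0,26,0,65,0,0,26,0,100,0,0,26,0,135,0,0,26,0,170,0,0,26,0,205,0,0,26,0,235,0,0,26,0,256,-5,0,26,0,267,-15,0,26,0,267,-15,0,26]'; python3 -m inch '[0,0,0,0,26,0,0,0,0,26,0,0,0,0,26,0,0,0,0,26]' 20
```

```text
t: 29.97
tool_pos: [0.544, -0.2541, 0.0295]
orientation: [3.139, 0.099, 0.001]
force: [-2.0, -0.6, 7.2]
opening: 0.0152
gripper_force: 10.0
t: 30.8
tool_pos: [0.5439, -0.1838, 0.147]
orientation: [-3.138, -0.103, -0.001]
force: [-0.7, -0.9, -0.4]
opening: 0.0245
gripper_force: 0.0
t: 31.63
tool_pos: [0.542, 0.0804, 0.1289]
orientation: [-3.14, -0.104, 0.006]
force: [-0.1, 0.4, -0.6]
opening: 0.0242
gripper_force: 0.0
t: 31.97
tool_pos: [0.5439, 0.0773, 0.1319]
orientation: [3.14, 0.097, 0.001]
force: [-1.0, 0.1, 0.0]
opening: 0.0242
gripper_force: 0.0
```

```bash
python3 -m inch '[3,0,-25,0,26,3,0,-48,0,26,3,0,-62,0,26,3,0,-70,0,26,3,0,-70,0,26,3,0,-70,0,0,3,0,-70,0,0,3,0,-70,0,0,3,0,-70,0,0,3,0,-70,0,0]' 20; python3 -m inch '[-5,0,2,0,0, -14,-1,5,0,0, -24,-1.5,9,0,0, -36,-2,13,0,0, -48,-3,17.5,0,0, -60,-3.5,22,0,0, -72,-4.3,26,0,0, -84,-5,30.5,0,0, -96,-5.7,35,0,0, -104,-6,38,0,0]'; python3 -m inch '[0,0,20,0,0, 0,0,50,0,0, 0,0,80,0,0, 0,0,80,0,0]'; python3 -m inch '[10,-28,0,0,0, 20,-58,0,0,0, 31,-90,0,0,0, 42,-122,0,0,0, 53,-154,0,0,0, 64,-186,0,0,0, 75,-218,0,0,0, 86,-250,0,0,0, 98,-278,-10,0,0, 98,-283,-40,0,0]'; python3 -m inch '[0,0,0,0,0,0,0,-30,0,0,0,0,-55,0,0,0,0,-60,0,0,0,0,-60,0,0,0,0,-60,0,0,0,0,-60,0,0,0,0,-60,0,0]';python3 - <<'E'
from h import *
a=snap("scene","s8")["image"]
A=cv2.resize(a[130:280,170:370],None,fx=4,fy=4,interpolation=cv2.INTER_CUBIC)
cv2.imwrite("pics/s8.png",A)
E
```

```text
t: 32.8
tool_pos: [0.5476, 0.0784, 0.0629]
orientation: [3.14, 0.1, 0.004]
force: [0.6, -1.6, 3.0]
opening: 0.0147
gripper_force: 20.0
t: 33.63
tool_pos: [0.4412, 0.0729, 0.0999]
orientation: [-3.14, -0.1, 0.001]
force: [-0.1, 0.2, -0.5]
opening: 0.0149
gripper_force: 20.0
t: 33.97
tool_pos: [0.4453, 0.0731, 0.1862]
orientation: [-3.139, -0.1, -0.014]
force: [1.1, -0.2, 0.9]
opening: 0.0151
gripper_force: 20.0
t: 34.8
tool_pos: [0.5445, -0.2159, 0.1441]
orientation: [3.135, 0.095, 0.014]
force: [2.1, -1.4, -0.8]
opening: 0.0147
gripper_force: 20.0
t: 35.47
tool_pos: [0.5419, -0.2108, 0.0821]
orientation: [3.138, 0.1, 0.005]
force: [0.4, -0.3, -0.3]
opening: 0.0148
gripper_force: 20.0
```

View pics/s8.png

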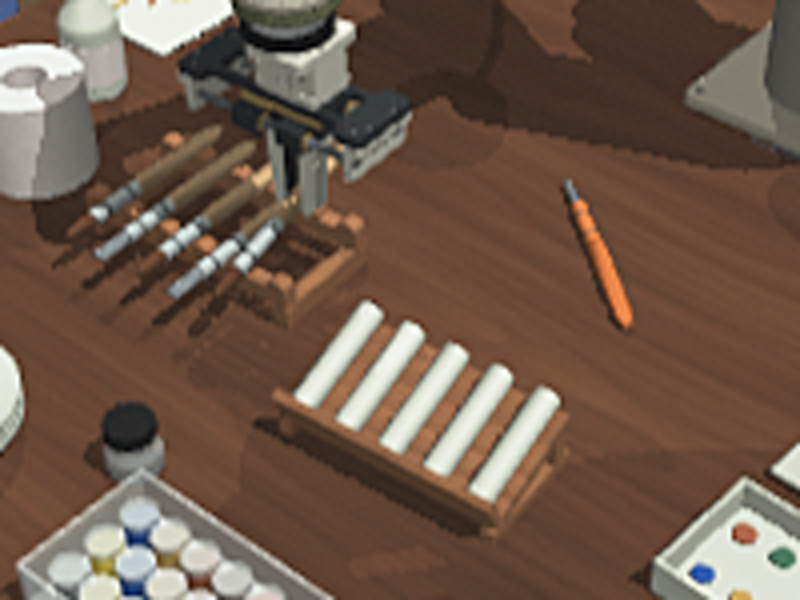

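Four brushes are in place, and the fifth is held over the last hollow with its ferrule at (260,245). All tubes are empty. I'll place it and back off.

```bash
python3 -m inch '[1,-1,-10,0,0, 1,-1,-20,0,0, 1,-1,-28,0,0, 1,-1,-34,0,0, 1,-1,-40,0,0, 1,-1,-45,0,0, 1,-1,-49,0,0,1,-1,-51,0,0,1,-1,-51,0,0,1,-1,-51,0,0]' 10;  python3 -m inch '[0,0,0,0,15,0,0,0,0,26,0,0,0,0,26,0,0,20,0,26,0,0,55,0,26,0,0,90,0,26,0,0,125,0,26,-20,30,150,0,26,-45,55,170,0,26,-70,80,180,0,26]';python3 -m inch '[-20,30,10,0,26,-40,60,20,0,26,-60,90,30,0,26,-60,90,30,0,26,-60,90,30,0,26]'
python3 - <<'E'
from h import *
a=snap("scene","s9")["image"];b=snap("top","t9")["image"]
A=cv2.resize(a[150:300,150:430],None,fx=2.8,fy=2.8,interpolation=cv2.INTER_CUBIC)
B=cv2.resize(b[180:250,150:450],None,fx=2.6,fy=2.6,interpolation=cv2.INTER_CUBIC)
C=np.zeros((602,784,3),np.uint8);C[:420]=A;C[420:602,:780]=B
cv2.imwrite("pics/s9.png",C[:600])
E
```

```text
t: 36.35
tool_pos: [0.5421, -0.2122, 0.0295]
orientation: [3.139, 0.099, 0.002]
force: [-2.2, -0.8, 7.5]
opening: 0.0152
gripper_force: 10.0
t: 37.18
tool_pos: [0.472, -0.1311, 0.2114]
orientation: [3.139, 0.099, 0.006]
force: [0.4, 0.3, 1.0]
opening: 0.0245
gripper_force: 0.0
t: 37.6
tool_pos: [0.4117, -0.0404, 0.2395]
orientation: [3.139, 0.104, 0.004]
force: [-0.6, -0.2, 0.1]
opening: 0.0244
gripper_force: 0.0
```

View pics/s9.png

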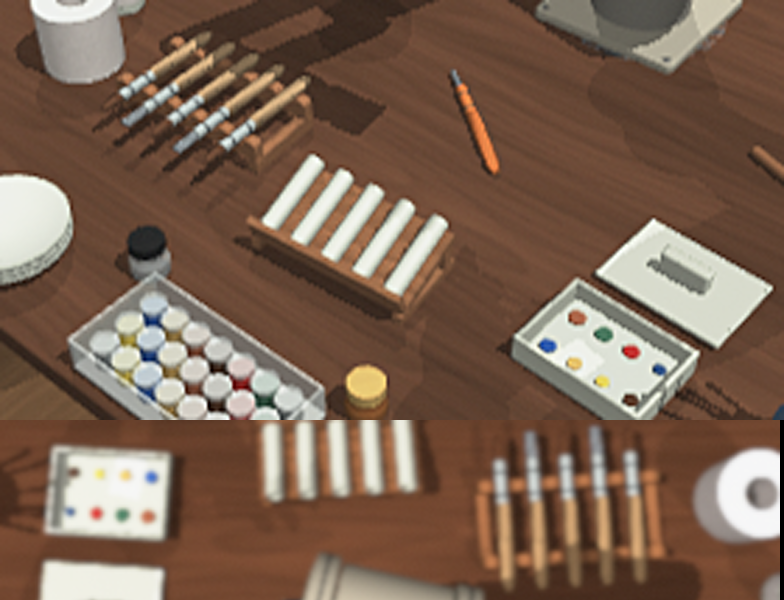

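All five brushes lie level in separate hollows with bristles beyond the far rail (ferrules at (140,80) to (240,130)). The cover lies flat beside the open box, grip up at (685,268), the gripper touches nothing, and the bystanders in view have not moved.

```bash
python3 -c "
from plant import job
print(job.close_job())"
```

```text
the job is handed in; nothing more can be done
None
```

The job is handed in: the cover lies flat on the bench, grip up, and all five brushes rest level in their own hollows, bristles away from the robot; the final pictures showed nothing in view out of place.

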